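Third hand at the screwdriving jig

TASK

Take the large camera cover out of the parts tray and lay it flat, lens tube up, on the bed of the screwdriving jig, with its plain long side (the one without the cable spout) towards the fence. Gently push it up to the end stop and flush against the fence, so that its screw holes lie over the tapped ones, and keep pressing it against the fence with a steady 10 N so that a colleague can drive the screws. Finish while still holding it pressed there, and leave the small cover, the screwdriver and the jar as they lie.

Things in the scene. Friction and masses are not known exactly. Their poses are not given: they have to be found in the camera images.
- cover_center (a point): Large cover, 0.12 kg: black plate 64 x 100 x 12 mm with a round upright lens tube, 34 mm in diameter, on its middle, reaching 34 mm above the underside. The point: on the tube axis, 17 mm above the underside. x axis to the plain long edge (32 mm off), y along the plate, z up. A cable spout (18 wide, 10 high) sticks out 11 mm from the -x long edge at y = -28 mm. Starts flat in the tray, tube up.
- jig_seat (a point): Seat on the jig, a fixed aluminium plate 150 x 190 x 14 mm: the point on its bed, 14 mm above the bench, where the middle of the cover's underside belongs (middle of a dark plate let in flush). x axis to the fence (face 32 mm off), y to the end stop (face 50 mm off), z up. Seated, the large cover has these same axes and its point is 17 mm above this one. The cover slides easily on the bed.
- fence: Fence of the jig: fixed rigid steel bar 18 (x) x 150 (y) x 10 mm high on the bed, with screw heads 4 mm high on top. Origin: middle of its underside, 41 mm from the seat along x. Same axes as the seat; its face looks to -x. It is lower than the cover's plate.
- stop: End stop of the jig: fixed rigid steel bar 50 (x) x 18 (y) x 10 mm high on the bed, with screw heads 4 mm high on top. Origin: middle of its underside, 59 mm from the seat along y. Same axes as the seat; its face looks to -y.
- tray: The shallow fixed blue tray, 220 x 310 mm with walls 4 mm thick (8 mm lip) and 20 mm high, floor 3 mm thick; origin at the middle of its underside, x across, y along. The large and the small cover lie one in each half (+y and -y); which is where varies.
- small_center (a point): The small cover, to be left alone: same style, plate 46 x 72 mm, 10 mm thick, tube of 24 mm diameter reaching 28 mm, no spout. This point is on its tube axis 14 mm above the underside.
- driver: A screwdriver lying on the bench, to be left alone: 200 mm long, handle 26 mm thick; origin at the middle of its length on the bench, x axis to its tip.
- jar: A closed white screw jar, 52 mm in diameter and 55 mm high, standing on the bench, to be left alone; origin at the middle of its underside.
Not all that is in view belongs to the job. What is shaped like the part that bears cover_center but blue or yellow is not meant.

How it is judged (in metres and radians):
On the way:
1. the large cover is lifted clear out of the tray (height (world z) of cover_center above 0.06 m), for 0.1 s.
At the end, for the whole second after the job is handed in: The large cover lies flat on the bed (height within 2 mm, tilt under 0.04 rad), flush with the fence (0.03 rad), its middle within 2.5 mm of the seat, at rest, and the fingers press it so that it bears on the fence with 5 to 15 N all through the last second (contact force between cover and fence between 5 and 15 N and contact force between the fingers and cover above 3 N and x of cover_center in the frame of jig_seat between -0.0025 and 0.0025 m and y of cover_center in the frame of jig_seat between -0.0025 and 0.0025 m and z of cover_center in the frame of jig_seat between 0.015 and 0.019 m and angle between cover_center's own z axis and vertical below 0.04 rad and angle between the x axis of cover_center and the x axis of jig_seat, either way round below 0.03 rad and linear speed of cover below 0.01 m/s); the arm keeps its last pose, push and grip.
It fails at once if the small cover is disturbed (moved over 20 mm) (distance of small_center from where it was at the start of the episode above 0.02 m).
It fails at once if the screwdriver is disturbed (moved over 20 mm) (distance of driver from where it was at the start of the episode above 0.02 m).
It fails at once if the jar is disturbed (moved over 20 mm) (distance of jar from where it was at the start of the episode above 0.02 m).
It fails at once if the cover is dropped on or slammed into the jig (over 50 N) (contact force between cover and jig above 50 N).
It also fails if it takes over 54 s, if anything falls off the work surface, if the arm or the gripper's body presses on something with over 40 N, if the wrist force passes 120 N, or if a joint passes its speed limit or range.

ROBOT

A 6-joint arm with a two-finger parallel gripper is mounted at the origin on the work surface. World frame = base frame: x ahead of the robot, y to its left, z up, the work surface at z = 0. Lengths are in mm, angles in rad, forces in N, time in s.
With the tool pointing down it reaches from about 350 to 850 mm from the base axis. Payload 8.1 kg.
Tool frame: the origin (TCP) lies at the centre of the arm's flange, where the gripper is bolted on; the fingertips stand 186 mm ahead of it and the grasp point (between the pads) lies 167 mm ahead of it; z points along the fingers, y is the line along which they close (so a half turn about z gives the same grasp; the last joint's range is limited). The gripper opens to 93 mm and grips with 3 to 60 N. Pads are 15 mm wide; open, the fingers measure 128 mm over their backs; the gripper's body (75 mm by 188 mm) begins 65 mm behind the grasp point.
Start: joints at [-1.209, 0.13, 1.488, -0, 1.523, -0.085], TCP at [259.269, -541.097, 404.735] pointing down, gripper open.
Joint ranges: [-2.96, 2.96], [-0.89, 2.26], [0.02, 2.5], [-1.34, 4.48], [0, 2.73], [-2.66, 2.66]. Speed limits (rad/s): [2.39, 2.39, 2.79, 3.14, 3.14, 3.14].

INTERFACE

Orientations are given as a unit quaternion [x, y, z, w].
In Python, from workcell import ctrl, grab_frame, calibration gives the robot as it stands.
- The arm moves only by the tool play_rows, never from a script. Its arguments are lists of equal length, an entry for each row: "translation": the shift along the tool's x, y, z in m, a list of three; "twist": the turn, a rotation vector about the tool's x, y, z in units of 8 degrees (1.0 is 8 degrees), a list of three; "hand": the finger opening in m, from 0 to 0.093. In form: {"translation": [[tx, ty, tz], ...], "twist": [[rx, ry, rz], ...], "hand": [hand, ...]}. A call has 1 to 12 rows; each row shifts and turns the commanded pose from where the row before left it, along the tool's axes as they then stand; what a row does not reach is not made up. A row lasts 1/10 s, in which the tool goes at most 50 mm and 8.59 degrees, less where a joint would pass 70% of its speed; a pose out of reach is approached as far as the arm can. A call with a gripper value outside its range is refused whole. The fingers move at their own pace and stop on an object; the grip force is fixed at half the most. Time passes only in rows, so rows that do not move let the fingers close. It gives the time, the measured TCP pose, the force, the opening and the grip force at its end, in the units of the state.
- ctrl.state(): the state, without advancing time (a new reading comes with each control period).
- grab_frame(name): name is "side" or "top"; returns (picture, depth): 384x512x3 uint8, blue, green, red; 384x512 float32, mm along the optical axis (not along the pixel's ray), 0 where there is no reading.
- calibration(name): a dict with "mtx" (3x3 intrinsics, pixels), "view" (4x4, takes a point from world to camera coordinates). Camera axes: x right, y down, z forward; pixel columns grow to the right and rows downward; lengths in mm; the calibration is good to about 2 mm. A picture is of the moment at which its call begins. calibration takes no time and is no camera call.
- ctrl.close_job(): hands the job in; it is judged then, once.
The state is a dict: "clock": time; "qpos": joint angles; "qd": joint speeds; "effort": joint torques, N m; "position": TCP position; "ee_rot": TCP orientation; "wrist_force": force on the tool from outside, world axes, zero at the start; "moment": the same for the moment, N m; "finger_gap": finger opening in mm; "grip_force": force on a finger pad.
Only numpy, scipy, OpenCV 4.12 (cv2) and the standard library are available. Lean on these libraries where they do the work, as an engineer would, in place of code of your own. Each camera call takes 0.05 s, during which the arm holds its last target. There are 200 camera calls.

## Working session

There is one attempt and no reset: what is moved stays moved. The work goes in short steps, Python scripts to look and compute and a tool call to move; the robot and the scene stay as the last step left them, time stands still between calls to the robot, and variables do not carry over. Pictures are saved under pics/ and viewed, at most 10 in all, crops included, and the job is handed in when it is done.

Besides the shell and the picture viewer there is one more tool, called after "Request:" as a command line: name --argument value ..., lists and objects as JSON in quotes. play_rows: Moves the arm, as the interface text tells. Its arguments: {"type":"object","properties":{"translation":{"type":"array","items":{"type":"array","items":{"type":"number"}}},"twist":{"type":"array","items":{"type":"array","items":{"type":"number"}}},"hand":{"type":"array","items":{"type":"number"}}},"required":["translation","twist","hand"]}

```bash
ls; mkdir -p pics
python3 - <<'E'
from workcell import ctrl, grab_frame, calibration
import cv2,numpy as np
for n in("top","side"):
    p,d=grab_frame(n); cv2.imwrite(f"pics/{n}0.png",p); np.savez(f"{n}0.npz",p=p,d=d)
    c=calibration(n); print(n,np.round(c["mtx"],1).tolist(),np.round(c["view"],3).tolist())
s=ctrl.state();print(s)
E
```

```text
pics
top [[371.7, 0.0, 254.7], [0.0, 371.7, 193.3], [0.0, 0.0, 1.0]] [[-0.018, -1.0, -0.003, 13.424], [-0.998, 0.018, -0.056, 558.305], [0.056, 0.002, -0.998, 943.949], [0.0, 0.0, 0.0, 1.0]]
side [[349.5, 0.0, 252.9], [0.0, 349.5, 185.2], [0.0, 0.0, 1.0]] [[-0.95, -0.312, 0.012, 515.515], [-0.212, 0.617, -0.758, 168.42], [0.229, -0.722, -0.652, 876.979], [0.0, 0.0, 0.0, 1.0]]
{'clock': 0.1, 'qpos': array([-1.20938461e+00,  1.31077653e-01,  1.48914948e+00, -7.84401741e-06,
        1.52299698e+00, -8.54046998e-02]), 'qd': array([ 6.72965538e-05, -2.18697311e-03, -1.54494875e-03, -1.95276884e-04,
       -1.60602727e-04, -1.49663800e-03]), 'effort': array([ 9.66940388e-04, -5.61343002e+01, -4.93093729e+01,  7.70218461e-02,
        2.92198785e-02, -4.38416646e-05]), 'position': array([ 259.20314935, -540.90047281,  403.80834638]), 'ee_rot': array([ 9.75147644e-01,  2.21554522e-01, -1.16096725e-04, -8.07435504e-04]), 'wrist_force': array([-0.15658191,  0.38494551, -0.30623126]), 'moment': array([-0.01156128, -0.01784658, -0.00951375]), 'grip_force': 0.0, 'finger_gap': 92.99623865356288}
```

View pics/top0.png

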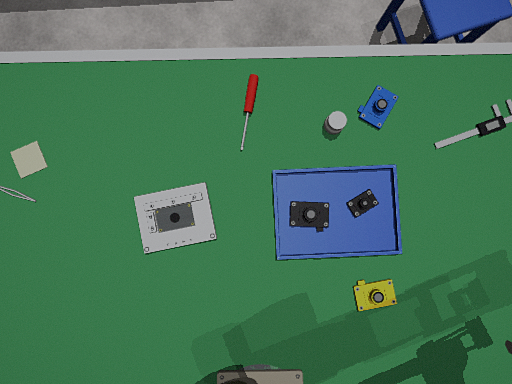

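View pics/side0.png

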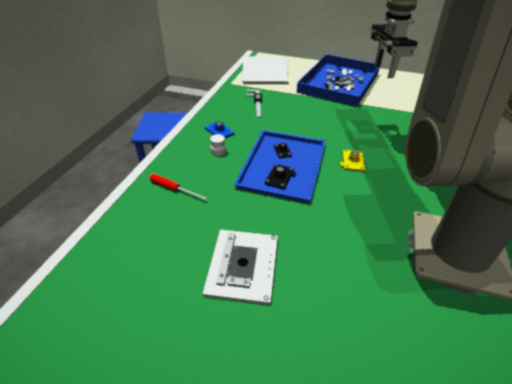

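Top view: candidates are the large black cover (310,214) with its spout at (320,230), the small black cover (363,203), blue (380,104) and yellow (377,296). I choose (310,214). The jig's dark plate is at (175,217), with the fence on its upper side (+x world) and the stop on its left (+y).

```bash
cat > h.py <<'E'
from workcell import ctrl, grab_frame, calibration
import cv2,numpy as np
def ray(n,px,z):
    c=calibration(n);K=c["mtx"];V=c["view"];R=V[:3,:3];o=-R.T@V[:3,3]
    px=np.atleast_2d(px).astype(float)
    d=np.c_[(px-[K[0,2],K[1,2]])/[K[0,0],K[1,1]],np.ones(len(px))]@R
    return o+d*((z-o[2])/d[:,2])[:,None]
def proj(n,P):
    c=calibration(n);q=np.atleast_2d(P)@c["view"][:3,:3].T+c["view"][:3,3]
    q=q@np.array(c["mtx"]).T;return q[:,:2]/q[:,2:]
def blob(p,roi,lo,hi):
    x0,y0,x1,y1=roi;m=np.zeros(p.shape[:2],np.uint8)
    m[y0:y1,x0:x1]=cv2.inRange(cv2.cvtColor(p,cv2.COLOR_BGR2HSV),lo,hi)[y0:y1,x0:x1]
    cs,_=cv2.findContours(m,cv2.RETR_EXTERNAL,cv2.CHAIN_APPROX_NONE)
    return max(cs,key=cv2.contourArea)[:,0,:],m
def rect(n,c,z):
    w=ray(n,c,z)[:,:2].astype(np.float32);(x,y),(a,b),t=cv2.minAreaRect(w)
    if a>b: a,b,t=b,a,t-90   # t = direction of short side
    return np.round([x,y,a,b,(t+90)%180-90],2)
E
python3 - <<'E'
from h import *
p=np.load("top0.npz")["p"]
a=cv2.resize(p[175:260,125:225],None,fx=4,fy=4,interpolation=cv2.INTER_CUBIC)
b=cv2.resize(p[175:260,280:380],None,fx=4,fy=4,interpolation=cv2.INTER_CUBIC)
cv2.imwrite("pics/crop0.png",np.hstack([a,b]))
c,m=blob(p,(125,175,225,260),(0,0,120),(179,70,255)); print("jig",rect("top",c,14),len(c))
c,m=blob(p,(150,190,200,240),(0,0,0),(179,90,125)); print("seat",rect("top",c,14),len(c))
for v in(60,80,100):
    c,m=blob(p,(282,190,340,245),(0,0,0),(179,255,v)); print("cover",rect("top",c,15),len(c))
q=np.load("side0.npz")["p"]
c,m=blob(q,(190,220,300,310),(0,0,120),(179,70,255)); print("jig side",rect("side",c,14))
c,m=blob(q,(222,240,262,283),(0,0,0),(179,90,125)); print("seat side",rect("side",c,14))
c,m=blob(q,(260,160,300,190),(0,0,0),(179,255,70)); print("cover side",rect("side",c,15))
E
```

```text
jig [500.51 211.52 149.18 188.86  10.43] 255
seat [503.55 204.33  62.27 126.08  10.27] 166
cover [ 497.77 -135.44   71.93   97.89   -1.33] 133
cover [ 497.45 -135.01   74.95   99.38   -3.24] 134
cover [ 497.55 -134.66   74.99  100.66   -3.42] 129
jig side [499.12 211.45 151.45 192.18  10.61]
seat side [502.02 210.53  60.46  89.77  10.81]
cover side [ 495.09 -127.91   71.04  103.46   -4.18]
```

View pics/crop0.png

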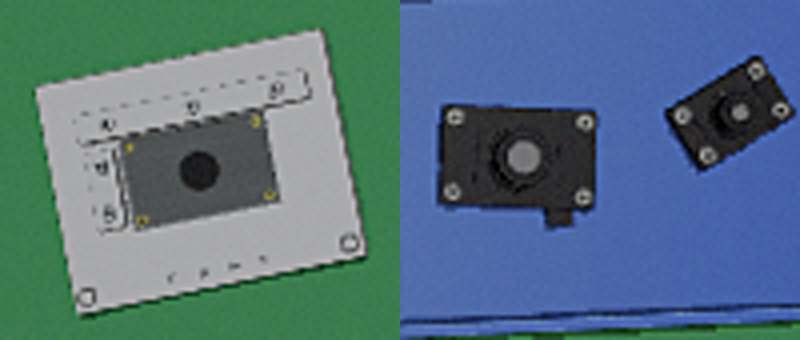

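Run:
```python
from h import *
print("screws",ray("top",[309.4,213.8],15),"tube",ray("top",[310.4,213.9],37))
print("seat",ray("top",[[174.4,217.4],[174.6,217.4]],14))
d=np.load("top0.npz")["d"];print(d[205:224:3,300:322:3])
P=ray("top",[310.4,213.9],37);print("sideproj",proj("side",P))
# side refine tube-top: bright disc
q=np.load("side0.npz")["p"];print(q[160:190,262:298].max(2)[::2,::2])
s=ctrl.state()
from scipy.spatial.transform import Rotation as R
T=np.array([503,-135,0]);dw=T-s["position"];print("tool shift",R.from_quat(s["ee_rot"]).inv().apply(dw))
```

```text
screws [[ 503.21884942 -136.54978987   15.        ]] tube [[ 502.95702108 -135.88956737   37.        ]]
seat [[500.18330851 211.46419701  14.        ]
 [500.17408019 210.94821166  14.        ]]
[[958.334   959.55536 957.5693  958.3157  960.04895 955.81744 954.43713
  957.39484]
 [957.88135 957.55383 953.6478  933.706   934.7248  957.2472  958.00055
  958.2942 ]
 [956.49066 956.23425 933.82996 934.00446 936.83215 936.7387  956.02673
  957.98987]
 [956.1195  948.8389  931.7175  934.54596 935.0192  935.3087  957.07947
  960.7315 ]
 [957.1579  954.9175  933.7114  933.72894 933.2771  934.93524 956.1194
  957.98486]
 [955.7143  956.5925  954.2833  932.5037  933.49536 953.46466 955.36084
  956.74585]
 [954.87463 954.3985  956.4741  955.1941  955.7454  956.4179  954.3685
  953.90607]]
sideproj [[279.3079864  168.80476695]]
[[217 217 217 216 217 216 218 216 216 215 215 216 216 215 216 215 215 215]
 [216 216 217 217 216 216 215 212 214 215 215 216 216 217 217 215 216 216]
 [216 216 217 217 217 214 163 127 149 176 194 209 212 216 216 216 216 215]
 [216 218 217 217 216 199  82  53  56  67  67  9
[... 207 characters left out ...]
 12  18  18  15   8  22  25  24  24  69 183]
 [217 216 216 168  44  24  14   4   6   4   8  10  20  24  20  18  49 181]
 [217 217 200  88  27  25  17   9  10   7   9  11  20  24  57 102  97 192]
 [217 215 152  41  24  21  22  22  18  16  15  18  22  28 134 206 206 215]
 [218 195 105  80  32  25  22  23  21  20  21  24  24  64 188 217 216 217]
 [217 156  33  34  25  24  23  23  24  25  30  25  26 133 211 217 216 217]
 [216 177  66  28  18  16  19  21  23  45  83  51  66 189 217 216 217 217]
 [216 214 199 156 140 104  56  37  17  19  36  33 132 212 217 217 217 216]
 [212 213 215 211 215 208 202 175 133  77  53  59 177 217 217 217 217 217]]
tool shift [ 395.19792504 -260.05110827  404.28368748]
```

Large black cover confirmed: centre (503,-136), yaw -3.4°. Jig seat (500,211), yaw +10.4°. Moving above the cover, then turning.

Request:
play_rows --translation '[[0.0395,-0.026,0.01],[0.0395,-0.026,0.01],[0.0395,-0.026,0.01],[0.0395,-0.026,0.01],[0.0395,-0.026,0.01],[0.0395,-0.026,0.01],[0.0395,-0.026,0.01],[0.0395,-0.026,0.01],[0.0395,-0.026,0.01],[0.0395,-0.026,0.01],[0,0,0],[0,0,0]]' --twist '[[0,0,0],[0,0,0],[0,0,0],[0,0,0],[0,0,0],[0,0,0],[0,0,0],[0,0,0],[0,0,0],[0,0,0],[0,0,-0.95],[0,0,-0.95]]' --hand '[0.093,0.093,0.093,0.093,0.093,0.093,0.093,0.093,0.093,0.093,0.093,0.093]'

```text
clock: 1.3
position: [503.5, -134.0, 303.7]
ee_rot: [0.936, 0.353, -0.001, -0.001]
wrist_force: [0.1, -0.1, 0.3]
finger_gap: 92.5
grip_force: 0.0
```

Request:
play_rows --translation '[[0,0,0],[0,0,0],[0,0,0],[0,0,0],[0,0,0],[0,0,0],[0,0,0],[0,0,0]]' --twist '[[0,0,-0.95],[0,0,-0.95],[0,0,-0.95],[0,0,-0.95],[0,0,-0.95],[0,0,-0.97],[0,0,0],[0,0,0]]' --hand '[0.093,0.093,0.093,0.093,0.093,0.093,0.093,0.093]'

```text
clock: 2.1
position: [503.0, -135.9, 304.4]
ee_rot: [0.729, 0.684, -0.0, -0.0]
wrist_force: [0.5, -0.8, 0.8]
finger_gap: 92.8
grip_force: 0.0
```

```bash
cat >> h.py <<'E'
from scipy.spatial.transform import Rotation as R
def st(T=None):
    s=ctrl.state();r=R.from_quat(s["ee_rot"]);m=r.as_matrix()
    print("t",round(s["clock"],2),"pos",s["position"].round(1),"ydir",round(np.degrees(np.arctan2(m[1,1],m[0,1])),2),"zax",m[:,2].round(4),"F",s["wrist_force"].round(2),"M",s["moment"].round(2),"gap",round(s["finger_gap"],1),round(s["grip_force"],1),"q6",s["qpos"][5].round(2))
    if T is not None: print("shift",r.inv().apply(np.array(T)-s["position"]).round(1))
    return s
E
python3 -c "
from h import *
st([503,-136,206])
p,d=grab_frame('side');cv2.imwrite('pics/s1.png',p)"
```

```text
t 2.1 pos [ 503.  -135.9  304.4] ydir -3.68 zax [-5.e-04  2.e-04 -1.e+00] F [ 0.5  -0.84  0.76] M [-0.02 -0.12  0.  ] gap 92.8 0.0 q6 -0.3
shift [-0.1  0.  98.4]
```

Request:
play_rows --translation '[[0,0,0.035],[0,0,0.035],[0,0,0.02],[0,0,0.008],[0,0,0],[0,0,0],[0,0,0],[0,0,0],[0,0,0],[0,0,0],[0,0,0],[0,0,0]]' --twist '[[0,0,0],[0,0,0],[0,0,0],[0,0,0],[0,0,0],[0,0,0],[0,0,0],[0,0,0],[0,0,0],[0,0,0],[0,0,0],[0,0,0]]' --hand '[0.093,0.093,0.093,0.093,0.093,0.03,0.03,0.02,0.02,0.02,0.02,0.02]'

```text
clock: 3.35
position: [503.2, -135.9, 206.8]
ee_rot: [0.728, 0.686, 0.0, 0.0]
wrist_force: [0.6, -0.3, -0.5]
finger_gap: 41.7
grip_force: 0.0
```

```bash
python3 -c "
from h import *
st([503,-136,206])"
```

```text
t 3.35 pos [ 503.2 -135.9  206.8] ydir -3.44 zax [ 0. -0. -1.] F [ 0.6  -0.25 -0.46] M [-0.06 -0.11  0.02] gap 41.7 0.0 q6 -0.3
shift [-0.1 -0.2  0.8]
```

Request:
play_rows --translation '[[0,0,0],[0,0,0],[0,0,0],[0,0,0],[0,0,-0.005],[0,0,-0.015],[0,0,-0.025],[0,0,-0.025],[0,0,-0.02],[0,0,-0.005],[0,0,0],[0,0,0]]' --twist '[[0,0,0],[0,0,0],[0,0,0],[0,0,0],[0,0,0],[0,0,0],[0,0,0],[0,0,0],[0,0,0],[0,0,0],[0,0,0],[0,0,0]]' --hand '[0.02,0.02,0.02,0.02,0.02,0.02,0.02,0.02,0.02,0.02,0.02,0.02]'

```text
clock: 4.55
position: [502.8, -135.8, 300.9]
ee_rot: [0.728, 0.686, -0.0, -0.001]
wrist_force: [0.4, 0.1, -2.0]
finger_gap: 32.5
grip_force: 30.0
```

```bash
python3 -c "
from h import *
# target: 30 mm before fence (-x), 20 mm before stop (-y), jig yaw 10.5
a=np.radians(10.5);ex=np.array([np.cos(a),np.sin(a),0]);ey=np.array([-np.sin(a),np.cos(a),0])
T=np.array([500.2,211.2,302])-12*ex-12*ey;print(T)
st(T)
p,d=grab_frame('side');cv2.imwrite('pics/s2.png',cv2.resize(p[80:240,200:360],None,fx=3,fy=3))"
```

```text
[490.58776742 197.2141148  302.        ]
t 4.55 pos [ 502.8 -135.8  300.9] ydir -3.44 zax [-1.1e-03  4.0e-04 -1.0e+00] F [ 0.36  0.12 -1.98] M [ 0.01 -0.07  0.03] gap 32.5 30.0 q6 -0.3
shift [331.7 -32.2  -0.9]
```

View pics/s2.png

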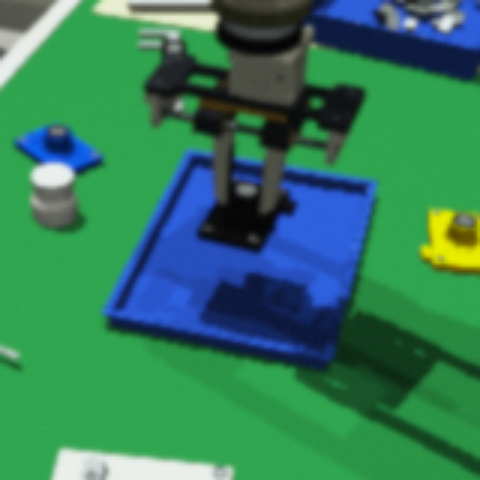

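The cover is held level, at about (245,215) in the crop. Carrying it over to above the jig.

Request:
play_rows --translation '[[0.015,-0.0015,0],[0.03,-0.003,0],[0.035,-0.0034,0],[0.035,-0.0034,0],[0.035,-0.0034,0],[0.035,-0.0034,0],[0.035,-0.0034,0],[0.035,-0.0034,0],[0.032,-0.003,0],[0.025,-0.0024,0],[0.015,-0.0015,0],[0.005,-0.0005,0]]' --twist '[[0,0,0],[0,0,0],[0,0,0],[0,0,0],[0,0,0],[0,0,0],[0,0,0],[0,0,0],[0,0,0],[0,0,0],[0,0,0],[0,0,0]]' --hand '[0.02,0.02,0.02,0.02,0.02,0.02,0.02,0.02,0.02,0.02,0.02,0.02]'

```text
clock: 5.8
position: [490.1, 198.9, 300.9]
ee_rot: [0.727, 0.686, -0.001, -0.0]
wrist_force: [-0.0, 0.4, -2.2]
finger_gap: 32.2
grip_force: 30.0
```

Request:
play_rows --translation '[[0,0,0],[0,0,0],[0,0,0],[0,0,0.02],[0,0,0.02],[0,0,0.01],[0,0,0],[0,0,0]]' --twist '[[0,0,-0.58],[0,0,-0.58],[0,0,-0.58],[0,0,0],[0,0,0],[0,0,0],[0,0,0],[0,0,0]]' --hand '[0.02,0.02,0.02,0.02,0.02,0.02,0.02,0.02]'

```text
clock: 6.6
position: [491.0, 197.1, 252.1]
ee_rot: [0.64, 0.769, -0.0, 0.0]
wrist_force: [1.4, -0.3, -1.1]
finger_gap: 32.0
grip_force: 30.0
```

```bash
python3 -c "
from h import *
st([490.6,197.2,252])
for n in('top','side'):
    p,d=grab_frame(n);np.savez(n+'1.npz',p=p,d=d)
    u,v=proj(n,[495,200,50])[0].astype(int);cv2.imwrite(f'pics/{n}3.png',cv2.resize(p[v-50:v+50,u-50:u+50],None,fx=5,fy=5,interpolation=2))
a,b=cv2.imread('pics/top3.png'),cv2.imread('pics/side3.png');cv2.imwrite('pics/c3.png',cv2.resize(np.hstack([a,b]),(800,400)))
"
```

```text
t 6.6 pos [491.  197.1 252.1] ydir 10.45 zax [-1.e-04 -1.e-04 -1.e+00] F [ 1.43 -0.31 -1.08] M [-0.   -0.13  0.  ] gap 32.0 30.0 q6 0.1
shift [ 0.2 -0.4  0.1]
```

View pics/c3.png

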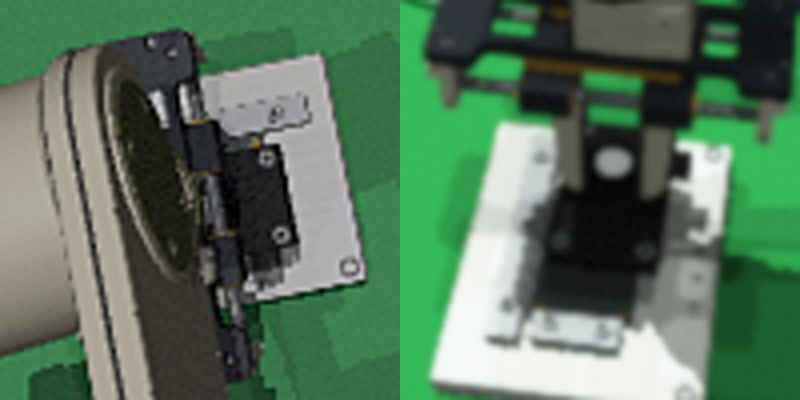

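Side view: the cover is held just above the bed, spout away from the fence, fence at (520,240) and stop at (575,330). The screws line (267,157)-(281,234) is parallel to the jig to within 1°. Lowering it carefully.

Request:
play_rows --translation '[[0,0,0.015],[0,0,0.01],[0,0,0.005],[0,0,0.002],[0,0,0],[0,0,0.0005],[0,0,0.0005],[0,0,0]]' --twist '[[0,0,0],[0,0,0],[0,0,0],[0,0,0],[0,0,0],[0,0,0],[0,0,0],[0,0,0]]' --hand '[0.02,0.02,0.02,0.02,0.02,0.02,0.02,0.02]'

```text
clock: 7.5
position: [491.0, 197.4, 219.0]
ee_rot: [0.64, 0.769, 0.0, 0.0]
wrist_force: [0.1, 0.7, -2.6]
finger_gap: 32.5
grip_force: 30.0
```

Request:
play_rows --translation '[[0,0,0.0005],[0,0,0]]' --twist '[[0,0,0],[0,0,0]]' --hand '[0.02,0.02]'

```text
clock: 7.7
position: [490.9, 197.4, 218.3]
ee_rot: [0.64, 0.769, 0.0, 0.0]
wrist_force: [-0.1, -0.4, -1.1]
finger_gap: 32.1
grip_force: 30.0
```

Request:
play_rows --translation '[[0,0,0.0004],[0,0,0]]' --twist '[[0,0,0],[0,0,0]]' --hand '[0.02,0.02]'

```text
clock: 7.9
position: [490.8, 197.4, 217.8]
ee_rot: [0.64, 0.769, -0.0, -0.0]
wrist_force: [-0.2, 0.7, -1.6]
finger_gap: 31.9
grip_force: 30.0
```

Request:
play_rows --translation '[[0,0,0.0004],[0,0,0]]' --twist '[[0,0,0],[0,0,0]]' --hand '[0.02,0.02]'

```text
clock: 8.1
position: [491.0, 197.4, 217.7]
ee_rot: [0.64, 0.769, 0.0, 0.0]
wrist_force: [-0.5, 0.2, 1.2]
finger_gap: 32.2
grip_force: 30.0
```

Request:
play_rows --translation '[[0,0,0.0004],[0,0,0]]' --twist '[[0,0,0],[0,0,0]]' --hand '[0.02,0.02]'

```text
clock: 8.3
position: [491.1, 197.5, 217.7]
ee_rot: [0.64, 0.769, 0.0, 0.0]
wrist_force: [-1.2, -0.7, 4.6]
finger_gap: 32.3
grip_force: 30.0
```

Contact with the bed, about 5 N down. Sliding towards the stop.

Request:
play_rows --translation '[[0.002,0,0],[0.003,0,0],[0.002,0,0],[0.001,0,0],[0.001,0,0],[0,0,0]]' --twist '[[0,0,0],[0,0,0],[0,0,0],[0,0,0],[0,0,0],[0,0,0]]' --hand '[0.02,0.02,0.02,0.02,0.02,0.02]'

```text
clock: 8.9
position: [489.6, 206.6, 217.7]
ee_rot: [0.64, 0.769, 0.001, 0.0]
wrist_force: [0.1, 0.1, 4.9]
finger_gap: 32.2
grip_force: 30.0
```

Request:
play_rows --translation '[[0.0005,0,0],[0.0005,0,0],[0,0,0]]' --twist '[[0,0,0],[0,0,0],[0,0,0]]' --hand '[0.02,0.02,0.02]'

```text
clock: 9.2
position: [489.5, 207.4, 217.7]
ee_rot: [0.64, 0.769, 0.001, 0.001]
wrist_force: [0.3, -2.5, 5.0]
finger_gap: 32.2
grip_force: 30.0
```

Request:
play_rows --translation '[[0.0005,0,0],[0.0005,0,0],[0,0,0]]' --twist '[[0,0,0],[0,0,0],[0,0,0]]' --hand '[0.02,0.02,0.02]'

```text
clock: 9.5
position: [489.3, 208.4, 217.7]
ee_rot: [0.64, 0.769, 0.001, 0.0]
wrist_force: [-0.1, -2.6, 6.2]
finger_gap: 32.6
grip_force: 30.0
```

Request:
play_rows --translation '[[0.0005,0,0],[0.0005,0,0],[0,0,0]]' --twist '[[0,0,0],[0,0,0],[0,0,0]]' --hand '[0.02,0.02,0.02]'

```text
clock: 9.8
position: [489.1, 209.4, 217.7]
ee_rot: [0.64, 0.769, 0.001, 0.001]
wrist_force: [-0.0, -2.0, 5.4]
finger_gap: 32.4
grip_force: 30.0
```

Request:
play_rows --translation '[[0.0005,0,0],[0,0,0]]' --twist '[[0,0,0],[0,0,0]]' --hand '[0.02,0.02]'

```text
clock: 10.0
position: [489.0, 209.8, 217.7]
ee_rot: [0.64, 0.769, 0.0, 0.001]
wrist_force: [-0.6, -1.5, 5.4]
finger_gap: 32.6
grip_force: 30.0
```

```bash
python3 -c "
from h import *
st([500.2,211.2,217.7])"
```

```text
t 10.0 pos [489.  209.8 217.7] ydir 10.48 zax [ 0.0015  0.     -1.    ] F [-0.56 -1.54  5.41] M [-0.45 -0.1   0.02] gap 32.6 30.0 q6 0.13
shift [-0.7 11.3 -0. ]
```

Request:
play_rows --translation '[[0.0005,0,0],[0.0005,0,0],[0,0,0]]' --twist '[[0,0,0],[0,0,0],[0,0,0]]' --hand '[0.02,0.02,0.02]'

```text
clock: 10.3
position: [489.0, 210.1, 217.6]
ee_rot: [0.64, 0.769, -0.0, 0.001]
wrist_force: [0.9, -6.2, 6.4]
finger_gap: 32.3
grip_force: 30.0
```

Request:
play_rows --translation '[[0.0005,0,0],[0.0005,0,0],[0,0,0]]' --twist '[[0,0,0],[0,0,0],[0,0,0]]' --hand '[0.02,0.02,0.02]'

```text
clock: 10.6
position: [489.0, 210.5, 217.7]
ee_rot: [0.64, 0.769, -0.001, 0.002]
wrist_force: [1.5, -11.1, 7.7]
finger_gap: 32.1
grip_force: 30.0
```

```bash
python3 -c "
from h import *
st([500.2,211.2,217.7])
p,d=grab_frame('side');q,d=grab_frame('top')
u,v=proj('side',[500,215,20])[0].astype(int);a=cv2.resize(p[v-40:v+40,u-40:u+40],(400,400),interpolation=2)
u,v=proj('top',[500,200,20])[0].astype(int);b=cv2.resize(q[v-40:v+40,u-40:u+40],(400,400),interpolation=2)
cv2.imwrite('pics/c4.png',np.hstack([a,b]))"
```

```text
t 10.6 pos [489.  210.5 217.7] ydir 10.47 zax [ 0.0017 -0.0031 -1.    ] F [  1.48 -11.09   7.68] M [-1.95 -0.26  0.02] gap 32.1 30.0 q6 0.13
shift [-1.3 11.2 -0. ]
```

View pics/c4.png

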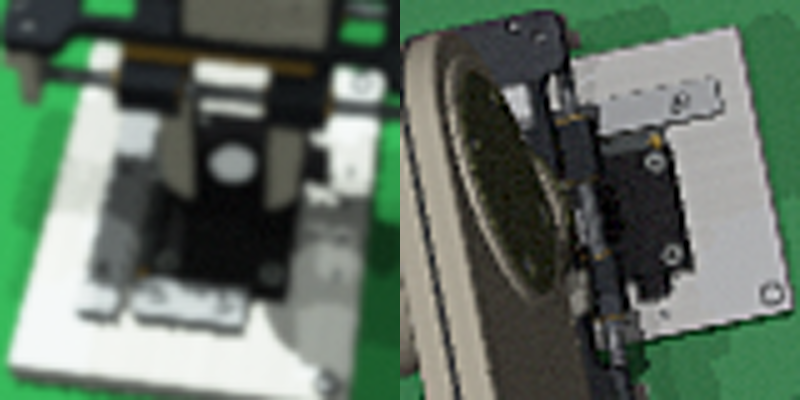

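Both views show the cover touching the stop (left (190,300)), with a gap to the fence. Easing off the stop a little, then sliding to the fence.

Request:
play_rows --translation '[[-0.0007,0,0],[0,0.002,0],[0,0.003,0],[0,0.002,0],[0,0.001,0],[0,0.001,0],[0,0,0]]' --twist '[[0,0,0],[0,0,0],[0,0,0],[0,0,0],[0,0,0],[0,0,0],[0,0,0]]' --hand '[0.02,0.02,0.02,0.02,0.02,0.02,0.02]'

```text
clock: 11.4
position: [497.5, 211.8, 217.7]
ee_rot: [0.64, 0.769, -0.001, 0.001]
wrist_force: [-2.8, -8.3, 9.9]
finger_gap: 32.1
grip_force: 30.0
```

Request:
play_rows --translation '[[0,0.0005,0],[0,0.0005,0],[0,0,0]]' --twist '[[0,0,0],[0,0,0],[0,0,0]]' --hand '[0.02,0.02,0.02]'

```text
clock: 11.7
position: [498.4, 212.0, 217.6]
ee_rot: [0.64, 0.769, -0.001, 0.001]
wrist_force: [-3.4, -8.5, 9.8]
finger_gap: 32.6
grip_force: 30.0
```

Request:
play_rows --translation '[[0,0.0005,0],[0,0.0005,0],[0,0,0]]' --twist '[[0,0,0],[0,0,0],[0,0,0]]' --hand '[0.02,0.02,0.02]'

```text
clock: 12.0
position: [499.4, 212.2, 217.6]
ee_rot: [0.64, 0.769, -0.001, 0.001]
wrist_force: [-3.0, -8.8, 9.7]
finger_gap: 32.0
grip_force: 30.0
```

Request:
play_rows --translation '[[-0.0004,0,-0.0004],[0,0.0005,0],[0,0,0]]' --twist '[[0,0,0],[0,0,0],[0,0,0]]' --hand '[0.02,0.02,0.02]'

```text
clock: 12.3
position: [499.8, 212.1, 217.7]
ee_rot: [0.64, 0.769, -0.001, 0.0]
wrist_force: [-2.9, -6.1, 7.6]
finger_gap: 32.4
grip_force: 30.0
```

Request:
play_rows --translation '[[0,0.0005,0],[0,0,0]]' --twist '[[0,0,0],[0,0,0]]' --hand '[0.02,0.02]'

```text
clock: 12.5
position: [500.3, 212.2, 217.7]
ee_rot: [0.64, 0.769, -0.001, 0.0]
wrist_force: [-1.9, -6.3, 8.3]
finger_gap: 32.1
grip_force: 30.0
```

Request:
play_rows --translation '[[0,0.0005,0],[0,0,0]]' --twist '[[0,0,0],[0,0,0]]' --hand '[0.02,0.02]'

```text
clock: 12.7
position: [500.4, 212.2, 217.7]
ee_rot: [0.64, 0.769, -0.001, 0.0]
wrist_force: [-4.9, -7.4, 9.8]
finger_gap: 32.4
grip_force: 30.0
```

Request:
play_rows --translation '[[0,0.0005,0],[0,0,0],[0,0,0]]' --twist '[[0,0,0],[0,0,0],[0,0,0]]' --hand '[0.02,0.02,0.02]'

```text
clock: 13.0
position: [500.6, 212.3, 217.7]
ee_rot: [0.64, 0.769, -0.002, -0.0]
wrist_force: [-7.1, -7.5, 13.0]
finger_gap: 32.4
grip_force: 30.0
```

```bash
cat >> h.py <<'E'
def jf():
    F=[]
    for _ in range(3):
        grab_frame("side");F.append(ctrl.state()["wrist_force"])
    F=np.array(F);a=np.radians(10.45);ex=[np.cos(a),np.sin(a),0];ey=[-np.sin(a),np.cos(a),0]
    print("jig F x,y,z",(F@np.array([ex,ey,[0,0,1]]).T).round(2).tolist())
E
python3 -c "
from h import *
jf();st([500.2,211.2,217.7])"
```

```text
jig F x,y,z [[-9.19, -6.22, 12.28], [-9.64, -6.69, 11.91], [-7.96, -6.76, 13.26]]
t 13.15 pos [500.6 212.3 217.6] ydir 10.48 zax [-0.0023 -0.0023 -1.    ] F [-6.6  -8.1  13.26] M [-1.34  1.17 -0.02] gap 32.2 30.0 q6 0.12
shift [-1.  -0.6 -0. ]
```

Request:
play_rows --translation '[[-0.0004,0,-0.0006],[0,0.0003,0],[0,0,0],[0,0,0]]' --twist '[[0,0,0],[0,0,0],[0,0,0],[0,0,0]]' --hand '[0.02,0.02,0.02,0.02]'

```text
clock: 13.55
position: [500.7, 212.2, 217.7]
ee_rot: [0.64, 0.769, -0.002, -0.001]
wrist_force: [-5.9, -5.0, 7.3]
finger_gap: 32.4
grip_force: 30.0
```

```bash
python3 -c "
from h import *
jf();jf();st([500.2,211.2,217.7])"
```

```text
jig F x,y,z [[-7.3, -4.47, 7.73], [-8.64, -3.84, 8.42], [-6.74, -4.45, 8.45]]
jig F x,y,z [[-7.32, -4.0, 6.86], [-7.86, -4.0, 9.08], [-7.08, -4.37, 7.85]]
t 13.85 pos [500.8 212.2 217.7] ydir 10.49 zax [-0.0028 -0.0017 -1.    ] F [-6.17 -5.58  7.85] M [-0.91  1.   -0.02] gap 32.3 30.0 q6 0.12
shift [-0.9 -0.7  0. ]
```

Request:
play_rows --translation '[[0,0.0003,-0.0002],[0,0.0003,-0.0002],[0,0,0],[0,0,0]]' --twist '[[0,0,0],[0,0,0],[0,0,0],[0,0,0]]' --hand '[0.02,0.02,0.02,0.02]'

```text
clock: 14.25
position: [501.0, 212.2, 217.7]
ee_rot: [0.64, 0.769, -0.002, -0.001]
wrist_force: [-8.0, -4.8, 7.6]
finger_gap: 32.1
grip_force: 30.0
```

```bash
python3 -c "
from h import *
jf();jf();st([500.2,211.2,217.7])
p,d=grab_frame('side');q,d=grab_frame('top')
u,v=proj('side',[500,215,20])[0].astype(int);a=cv2.resize(p[v-40:v+40,u-40:u+40],(400,400),interpolation=2)
u,v=proj('top',[500,190,20])[0].astype(int);b=cv2.resize(q[v-40:v+40,u-40:u+40],(400,400),interpolation=2)
cv2.imwrite('pics/c5.png',np.hstack([a,b]))"
```

```text
jig F x,y,z [[-8.15, -3.24, 7.04], [-7.78, -3.83, 7.52], [-9.05, -3.63, 7.15]]
jig F x,y,z [[-8.93, -4.03, 7.32], [-9.26, -3.79, 8.55], [-9.2, -3.68, 7.45]]
t 14.55 pos [501.  212.2 217.7] ydir 10.49 zax [-0.004 -0.002 -1.   ] F [-8.38 -5.29  7.45] M [-0.99  1.2   0.02] gap 32.6 30.0 q6 0.12
shift [-0.9 -1.   0. ]
```

View pics/c5.png

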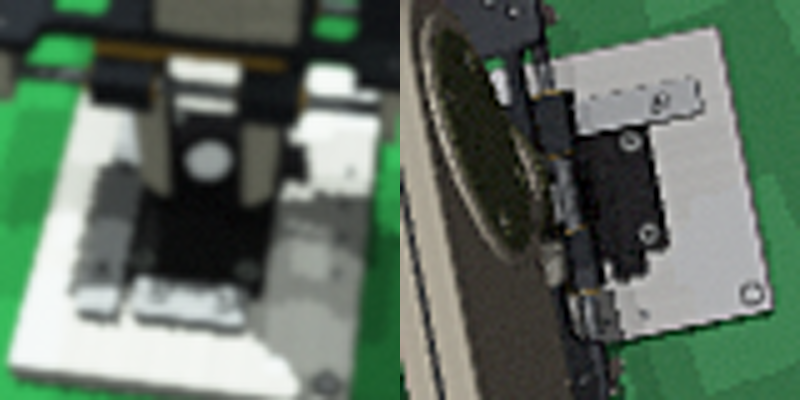

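Seated: the plate is against the fence (top view, edge (580,135)-(645,125)) and the stop (side view, (190,280)). One small push more.

Request:
play_rows --translation '[[0,0.0004,-0.0002],[0,0,0],[0,0,0],[0,0,0],[0,0,0]]' --twist '[[0,0,0],[0,0,0],[0,0,0],[0,0,0],[0,0,0]]' --hand '[0.02,0.02,0.02,0.02,0.02]'

```text
clock: 15.15
position: [501.1, 212.3, 217.7]
ee_rot: [0.64, 0.769, -0.002, -0.001]
wrist_force: [-8.6, -4.0, 6.9]
finger_gap: 32.4
grip_force: 30.0
```

```bash
python3 -c "
from h import *
jf();jf();jf();st([500.2,211.2,217.7])"
```

```text
jig F x,y,z [[-8.96, -3.54, 7.07], [-9.38, -4.35, 7.36], [-8.95, -4.56, 7.87]]
jig F x,y,z [[-10.36, -4.13, 7.78], [-9.63, -3.21, 7.92], [-10.09, -3.23, 7.87]]
jig F x,y,z [[-9.61, -4.15, 8.13], [-9.46, -2.98, 7.99], [-9.07, -3.99, 8.19]]
t 15.6 pos [501.1 212.3 217.7] ydir 10.49 zax [-0.0048 -0.0022 -1.    ] F [-8.2  -5.57  8.19] M [-0.96  1.38  0.01] gap 32.2 30.0 q6 0.12
shift [-0.9 -1.1  0. ]
```

Request:
play_rows --translation '[[0,0.0004,-0.0002],[0,0,0],[0,0,0],[0,0,0],[0,0,0],[0,0,0],[0,0,0],[0,0,0]]' --twist '[[0,0,0],[0,0,0],[0,0,0],[0,0,0],[0,0,0],[0,0,0],[0,0,0],[0,0,0]]' --hand '[0.02,0.02,0.02,0.02,0.02,0.02,0.02,0.02]'

```text
clock: 16.4
position: [501.3, 212.3, 217.8]
ee_rot: [0.64, 0.769, -0.003, -0.001]
wrist_force: [-10.9, -5.9, 7.9]
finger_gap: 32.6
grip_force: 30.0
```

```bash
python3 -c "
from h import *
jf();jf();st()
print(ctrl.close_job())"
```

```text
jig F x,y,z [[-11.17, -3.43, 7.54], [-10.95, -3.23, 7.71], [-12.05, -3.17, 7.7]]
jig F x,y,z [[-11.87, -3.25, 7.5], [-10.64, -3.81, 7.43], [-9.9, -4.57, 8.31]]
t 16.7 pos [501.3 212.3 217.8] ydir 10.49 zax [-0.0055 -0.0024 -1.    ] F [-8.91 -6.29  8.31] M [-1.04  1.55  0.01] gap 32.6 30.0 q6 0.12
the job is handed in; nothing more can be done
None
```

I handed the job in with the large cover on the jig bed, against the end stop and fence, and the gripper still pressing it towards the fence; I got no verdict back. The wrist reads about 11 N towards the fence, including some bed friction, so I estimate 9–11 N on the fence itself.

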